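# Spread a retaining ring and hold it open at its axle groove

## Task

Fit the spring retaining ring to the axle stub: take the snap-ring pliers from their rest, put their closed jaws into the gap of the ring on its stand, squeeze the handles gently to spread the ring just enough to clear the shaft (ends about 42 mm apart; past 50 mm the ring is spoilt) and carry it on the jaws to the axle. Slide it over the shaft end, without forcing it against the axle, down to the groove. Finish holding: keep squeezing, with the ring still spread round the shaft, level and at the height of the groove, carried by the pliers alone, so that the seat can be checked before it is let go; leave the tape, spanner, plug and nut where they are.

Things in the scene. Friction and masses are not known exactly. Their poses are not given: they have to be found in the camera images.
- axle: Fixed axle stub, axis vertical, 92 mm tall. Origin: centre of the underside, on the bench; z up. From below: grey round flange 96 mm across, housing 72 mm, bearing 69 mm across to height 50, spacer collar 49 mm across to height 59, steel shaft 44 mm across with the ring groove, then plain shaft to height 85 and a chamfer to 35 mm across at the top (92).
- axle_groove (a point): Point on the shaft's axis at mid-height of the ring groove, 64 mm above the bench. The groove is 6 mm wide and 40.6 mm across (dark band); the shaft's top is 28 mm above this point.
- ring_stand: Fixed black stepped stand, 92 mm across. Origin: centre of its underside. The ring lies on a seat 48 mm across, 40 mm high, round a post 34 mm across that ends 50 mm high. Round the seat runs a flat shoulder 89 mm across, 35.5 mm high: with the pliers' nose on or up to 4 mm above it, the notches are at the right height for the ring ends.
- ring: Steel spring ring lying flat, 60 mm across, 4 mm thick, 26 g, with a gap. Origin: centre of the underside; z up; +x points from the centre to the gap; this frame goes with the ring's back (away from the gap). Inner pads leave a 41.4 mm bore at rest; clears the 44 mm shaft by 1.3 mm all round at 38 mm between ends, 2 mm at 42. It springs shut; 42 mm takes about 3.5 N at each end.
- ring_center (a point): Centre of the ring's bore at mid-thickness (2 mm above the underside). The pliers' jaws belong 31 mm from here along the ring's +x, spreading along the ring's y.
- ring_end_l (a point): Middle of the end face at the +y side of the ring's gap, mid-thickness: 31 mm ahead (+x) of the centre, 12.5 mm to +y at rest. The lug behind it is 12 mm long (along x), 4 mm thick, its end chamfered.
- ring_end_r (a point): The same at the -y side. The distance between the two is 25 mm at rest and grows as the ring is spread; about 42 mm is right, over 50 mm spoils the ring.
- pliers_rest: Fixed grey bent-sheet rest, 46 x 108 mm, 90 mm high, origin at the centre of its underside. The pliers hang nose down through the slot (32 mm along y) in its top; draw them straight up with the jaws closed.
- pliers: Loose snap-ring pliers, 0.16 kg, nose down. Origin: pivot centre (disc 36 mm across); z up to the handles; halves swing in the y-z plane. Black bowed handles 40 to 92 mm above the origin, 16 mm wide in x, 64 mm over their outsides (y) when closed; grip at 63 mm. Jaw notches 70 mm, nose end 76 mm below the origin; jaws 12 mm in x, 19 mm over the lips in y when closed.
- plier_half_l (a joint): Swing of each half (equal), rad: 0 closed, stop 0.36. Squeezing the handles spreads the jaws; a return spring keeps them closed up to about 9 N. A V notch in each jaw's outer side takes a ring end: it meets the ends at about 0.11 (handles 48 mm over outsides); ends 42 mm apart at about 0.24 (34 mm, 20 N). The notches rise 3 mm by then; the pliers may sink up to 5 mm in the fingers.
- tape: Bystander: blue reel of thread tape lying flat, 54 mm across, 14 mm high. Origin: centre of its underside.
- spanner: Bystander: flat open-ended steel spanner, 197 mm long, 6 mm thick, lying on the bench. Origin: its middle, underside.
- plug: Bystander: domed steel plug, 25 mm across, 15 mm high. Origin: centre of its underside.
- nut: Bystander: steel hexagon nut, 31 mm across corners, 18 mm high. Origin: centre of its underside.

How it is judged:
By the outcome, as a careful person would: the job done as asked, in the order asked, and still so for the second after the job is handed in, while the arm keeps its last pose, push and grip.
It also fails if it takes over 70 s, if anything falls off the work surface, if the arm or the gripper's body presses on something with over 40 N, if the wrist force passes 120 N, or if a joint passes its speed limit or range.

## Robot

A 6-joint arm with a two-finger parallel gripper is mounted at the origin on a cart in front of the work surface, level with it; the furniture and walls round the work are solid. World frame = base frame: x ahead of the robot, y to its left, z up, the work surface at z = 0. Lengths are in m, angles in rad, forces in N, time in s.
With the tool pointing down it reaches from about 0.375 to 0.9 m from the base axis. Payload 3.1 kg.
Tool frame: the origin (TCP) lies midway between the tips of the shut fingers; the grasp point (between the pads) lies robot.grip_depth behind it (robot.grip_depth is the distance from the TCP to the grasp point, in m); z points along the fingers, y is the line along which they close (so a half turn about z gives the same grasp; the last joint's range is limited). The gripper opens to 87 mm and grips with 3 to 60 N. Pads are 19 mm wide; open, the fingers measure 117 mm over their backs; the gripper's body (75 mm by 190 mm) begins 51 mm behind the grasp point.
Start: joints at [0.951, 0.527, 1.433, -0, 1.181, -0.178], TCP at [0.267, 0.565, 0.223] pointing down, gripper open.
Joint ranges: [-3.08, 3.08], [-0.75, 2.2], [0.22, 2.44], [-1.43, 4.57], [0, 2.65], [-2.85, 2.85]. Speed limits (rad/s): [2.79, 2.79, 3.14, 3.14, 3.14, 3.14].

## Interface

Orientations are given as a unit quaternion [x, y, z, w].
In Python, from rig import robot gives the robot as it stands.
- The arm moves only by the shell command python3 nudge.py [OPENING] [FORCE], which reads ROWS from standard input. ROWS is a JSON list of rows, 1 to 20 of them, each of 4 numbers: dx, dy, dz in m, then a turn about the tool's z in rad; each row shifts and turns the commanded pose from where the row before left it, along the tool's axes as they then stand; what a row does not reach is not made up. A row lasts 1/12 s, in which the tool goes at most 0.0417 m and 0.125 rad, less where a joint would pass 70% of its speed; a pose out of reach is approached as far as the arm can. OPENING is the finger opening in m, set as the command begins (- or left out keeps the last). The fingers move at their own pace and stop on an object; FORCE is the grip in N (left out, the last holds). Time passes only in rows, so rows that do not move let the fingers close. It prints the time, the measured TCP pose, the force, the opening and the grip force at its end. Input that does not fit is refused with a message, and nothing moves.
- robot.get_obs(): the state, without advancing time (a new reading comes with each control period).
- robot.camera(name): name is "scene" or "top" or "wrist"; returns a dict with "img" (384x512x3 uint8, red, green, blue), "fx", "fy", "cx", "cy" (pixels), "xyz" and "attitude" of the camera in the world. Camera axes: x right, y down, z forward; pixel columns grow to the right and rows downward; lengths in m; the calibration is good to about 2 mm. A picture is of the moment at which its call begins. There is no depth.
- robot.hand_in(): hands the job in; it is judged then, once.
The state is a dict: "time": time; "q": joint angles; "joint_velocities": joint speeds; "joint_torque": joint torques, N m; "position": TCP position; "tool_rot": TCP orientation; "ft_force": force on the tool from outside, world axes, zero at the start; "moment": the same for the moment, N m; "grip_width": finger opening in m; "grip_force": force on a finger pad.
Only numpy, scipy, OpenCV 4.12 (cv2) and the standard library are available. Lean on these libraries where they do the work, as an engineer would, in place of code of your own. Each camera call takes 0.05 s, during which the arm holds its last target. There are 200 camera calls.

## Working session

There is one attempt and no reset: what is moved stays moved. The work goes in short steps, Python scripts to look and compute and a shell command to move; the robot and the scene stay as the last step left them, time stands still between calls to the robot, and variables do not carry over. Pictures are saved under pics/ and viewed, at most 11 in all, crops included, and the job is handed in when it is done.

```bash
ls; mkdir -p pics
python3 - <<'E'
from rig import robot
import cv2,numpy as np
np.set_printoptions(precision=4,suppress=True)
print(robot.grip_depth); o=robot.get_obs(); print(o)
for n in("scene","top"):
    c=robot.camera(n); print(n,[c[k] for k in("fx","fy","cx","cy","xyz","attitude")]); cv2.imwrite(f"pics/{n}0.png",c["img"][:,:,::-1])
a=[cv2.imread(f"pics/{n}0.png") for n in("scene","top")]
E
```

```text
nudge.py
pics
rig.py
0.0187
{'time': 0.0, 'q': array([ 0.9505,  0.5285,  1.4339, -0.    ,  1.1814, -0.1785]), 'joint_velocities': array([ 0.0002,  0.0003, -0.0005, -0.0001,  0.0008, -0.0004]), 'joint_torque': array([  0.    , -44.0038, -17.6596,   0.0633,   0.0581,  -0.0001]), 'position': array([0.2668, 0.5644, 0.2216]), 'tool_rot': array([ 0.2191,  0.9757, -0.001 , -0.0004]), 'ft_force': array([-0.4039, -0.3558,  0.1338]), 'moment': array([0.032 , 0.0124, 0.0679]), 'grip_force': 0.0, 'grip_width': 0.08690842699709643}
scene [400.52595270387803, 400.52595270387803, 256.8296028315373, 187.11352294646662, array([ 0.2677, -0.5768,  0.6179]), array([ 0.8648, -0.2437,  0.1225, -0.4215])]
top [363.7720420768752, 363.7720420768752, 255.1908900358972, 195.5391603510987, array([ 0.4596, -0.0271,  0.997 ]), array([ 0.7106, -0.6976,  0.0555, -0.0724])]
```

View pics/scene0.png

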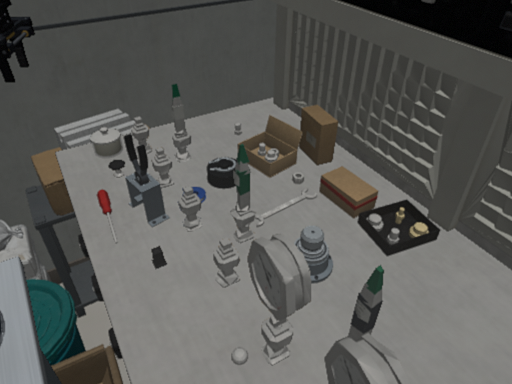

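View pics/top0.png

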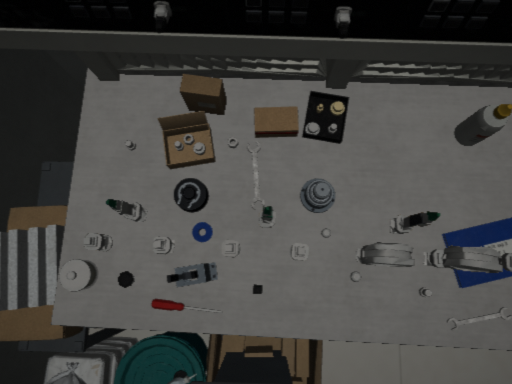

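Scene view: the rest with the pliers is near (148,195), the stand near (223,172) and the axle near (313,250). In the top view they are near (195,273), (190,195) and (318,195). Next I'll enlarge both views.

```bash
cat > h.py <<'E'
import numpy as np,cv2
from rig import robot
from scipy.spatial.transform import Rotation as R
np.set_printoptions(precision=4,suppress=True)
def ray(c,u,v):
    d=R.from_quat(c["attitude"]).apply([(u-c["cx"])/c["fx"],(v-c["cy"])/c["fy"],1]); return np.array(c["xyz"]),d/np.linalg.norm(d)
def atz(c,u,v,z):
    p,d=ray(c,u,v); return p+d*(z-p[2])/d[2]
def tri(*obs):
    A=0;b=0
    for c,u,v in obs:
        p,d=ray(c,u,v);M=np.eye(3)-np.outer(d,d);A=A+M;b=b+M@p
    x=np.linalg.solve(A,b); return x,[float(np.linalg.norm(np.cross(x-ray(*o)[0],ray(*o)[1]))) for o in obs]
def proj(c,P):
    q=R.from_quat(c["attitude"]).inv().apply(np.array(P)-c["xyz"]); return np.array([c["fx"]*q[0]/q[2]+c["cx"],c["fy"]*q[1]/q[2]+c["cy"]])
def cam(n,name):
    c=robot.camera(n); cv2.imwrite(f"pics/{name}.png",c["img"][:,:,::-1]); np.save(f"pics/{name}.npy",c,allow_pickle=True); return c
def load(name): return np.load(f"pics/{name}.npy",allow_pickle=True).item()
E
python3 - <<'E'
from h import *
s=cam("scene","s1");t=cam("top","t1")
def crop(c,x,y):
    im=cv2.resize(c["img"][y:y+75,x:x+66,::-1],None,fx=4,fy=4,interpolation=cv2.INTER_CUBIC); im=cv2.convertScaleAbs(im,alpha=1.5,beta=20)
    for i in range(0,66,10): cv2.putText(im,str(x+i),(i*4,8),0,.3,(0,255,255)); cv2.line(im,(i*4,9),(i*4,14),(0,255,255))
    for j in range(10,75,10): cv2.putText(im,str(y+j),(0,j*4+3),0,.3,(0,255,255))
    return im
m=np.vstack([np.hstack([crop(s,118,130),crop(s,190,140),crop(s,280,210)]),np.hstack([crop(t,160,235),crop(t,160,160),crop(t,285,160)])])
cv2.imwrite("pics/m1.png",m)
print(atz(t,318,195,.064),atz(t,190,195,.045),atz(t,195,273,.09),proj(t,robot.get_obs()["position"]))
E
```

```text
[ 0.6344 -0.1661  0.064 ] [0.6324 0.1719 0.045 ] [0.4303 0.1399 0.09  ] [-28.0129 352.1497]
```

View pics/m1.png

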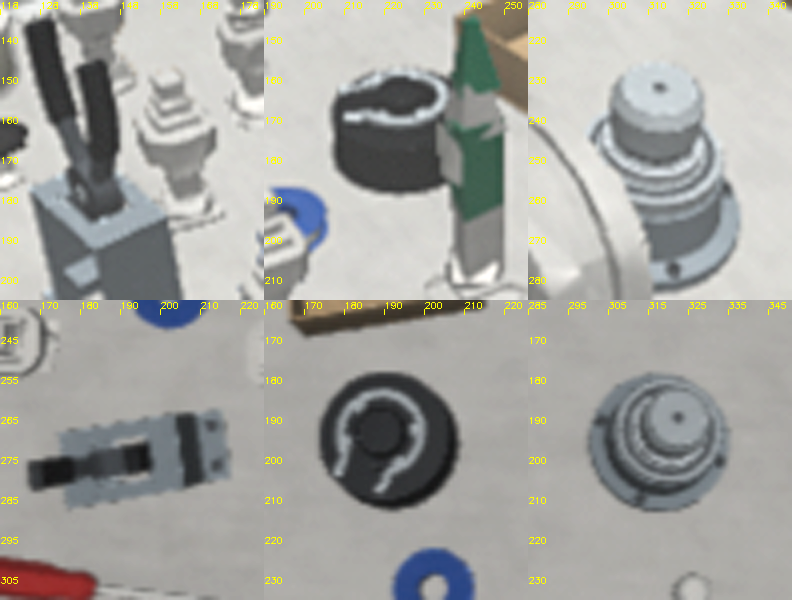

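Zoomed crops: the handles' ends are at scene (127,136)/(142,147) and top about (165,274)/(195,269). The ring gap faces down-left in the top view, with ends near (178,204) and (188,207). The axle's top centre is at scene (312.5,231), top (317.5,189).

```bash
python3 - <<'E'
from h import *
s=load("s1");t=load("t1")
print("axle top",tri((s,312.5,231.5),(t,318,189)))
print("handleL",tri((s,128,137),(t,169,274)))
print("handleR",tri((s,142,147),(t,192,269)))
print("rest y-axis dir", atz(t,175,276,.09)-atz(t,215,270,.02))
print("rest corners", [atz(t,u,v,.09)[:2] for u,v in((175,267),(211,264),(212,278),(177,286))])
print("ring ends",atz(t,178,204,.042),atz(t,188,207,.042), "post",atz(t,189,192.5,.05),"stand",atz(t,190.5,195,.035))
print("statue", tri((s,240,148),(t,267,208)), atz(t,268,218,.0))
E
echo '[[0, 0, -0.04, 0], [0, 0, -0.04, 0], [0, 0, -0.04, 0], [-0.0267, -0.0252, 0, 0], [-0.0267, -0.0252, 0, 0], [-0.0267, -0.0252, 0, 0], [-0.0267, -0.0252, 0, 0], [-0.0267, -0.0252, 0, 0], [-0.0267, -0.0252, 0, 0], [-0.0267, -0.0252, 0, 0], [-0.0267, -0.0252, 0, 0], [-0.0267, -0.0252, 0, 0], [-0.0267, -0.0252, 0, 0], [-0.0267, -0.0252, 0, 0], [-0.0267, -0.0252, 0, 0]]' | python3 nudge.py; echo '[[0, 0, 0, -0.11], [0, 0, 0, -0.11], [0, 0, 0, -0.11], [0, 0, 0, -0.11], [0, 0, 0, -0.11], [0, 0, 0, -0.11], [0, 0, 0, 0], [0, 0, 0, 0]]' | python3 nudge.py
python3 - <<'E'
from h import *
c=cam("wrist","w1"); print(c["xyz"],c["attitude"],c["fx"],robot.get_obs()["position"])
print(R.from_quat(c["attitude"]).as_matrix())
E
```

```text
time: 1.45
position: [0.4276, 0.1529, 0.3426]
tool_rot: [0.219, 0.976, 0.0, 0.0]
ft_force: [1.1, -0.2, -1.4]
grip_width: 0.0871
grip_force: 0.0
time: 2.12
position: [0.4274, 0.1546, 0.3425]
tool_rot: [-0.107, 0.994, 0.0, -0.0]
ft_force: [-0.5, 0.7, -0.2]
grip_width: 0.0869
grip_force: 0.0
[0.3455 0.1378 0.5052] [0.6196 0.7696 0.1201 0.0964] 344.9945205673397 [0.4274 0.1546 0.3425]
[[-0.2135  0.9306  0.2972]
 [ 0.9769  0.2032  0.0655]
 [ 0.0005  0.3043 -0.9526]]
```

View pics/w1.png

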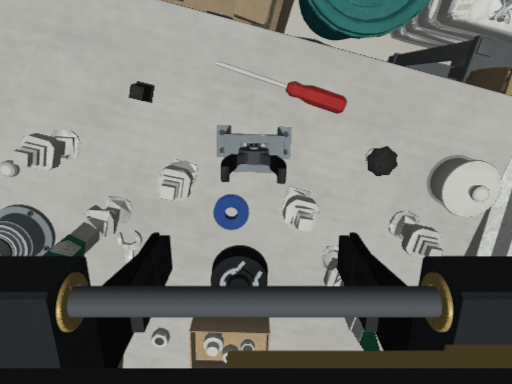

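Wrist view: the handles are at about (224,175) and (281,175), the rest sheet at (217-291,127-160), and the ring is partly hidden by the gripper bar near (240,272). I'll take a second wrist view, shifted.

```bash
echo '[[-0.0217, -0.0252, 0, 0], [-0.0217, -0.0252, 0, 0], [-0.0217, -0.0252, 0, 0], [0, 0, 0, 0], [0, 0, 0, 0], [0, 0, 0, 0]]' | python3 nudge.py
python3 - <<'E'
from h import *
c=cam("wrist","w2"); a=load("w1")
P=[.432,.156,.181]; Rg=[.638,.173,.042]; A=[.645,-.165,.092]
def crop(c,p,f=5,w=80,h=60):
    x,y=[int(round(q)) for q in p]; x-=w//2;y-=h//2; x=max(x,0);y=max(y,0)
    im=cv2.resize(c["img"][y:y+h,x:x+w,::-1],None,fx=f,fy=f,interpolation=cv2.INTER_CUBIC); im=cv2.convertScaleAbs(im,alpha=1.7,beta=30)
    for i in range(0,w,10): cv2.putText(im,str(x+i),(i*f,8),0,.3,(0,255,255)); cv2.line(im,(i*f,9),(i*f,14),(0,255,255))
    for j in range(10,h,10): cv2.putText(im,str(y+j),(0,j*f+3),0,.3,(0,255,255)); cv2.line(im,(18,j*f),(24,j*f),(0,255,255))
    return im
for p in(P,Rg,A): print(proj(a,p),proj(c,p))
m=np.vstack([np.hstack([crop(a,(254,160)),crop(c,proj(c,P))]),np.hstack([crop(c,proj(c,Rg)),crop(c,proj(c,A))])]); cv2.imwrite("pics/m2.png",m)
E
```

```text
time: 2.67
position: [0.5068, 0.0951, 0.3421]
tool_rot: [-0.108, 0.994, 0.0, -0.001]
ft_force: [-0.7, -0.5, 0.3]
grip_width: 0.0869
grip_force: 0.0
[253.173  177.7994] [335.1386 109.772 ]
[235.6553 282.6939] [285.4419 244.8721]
[-14.3118 260.844 ] [ 31.6964 215.9328]
```

View pics/m2.png

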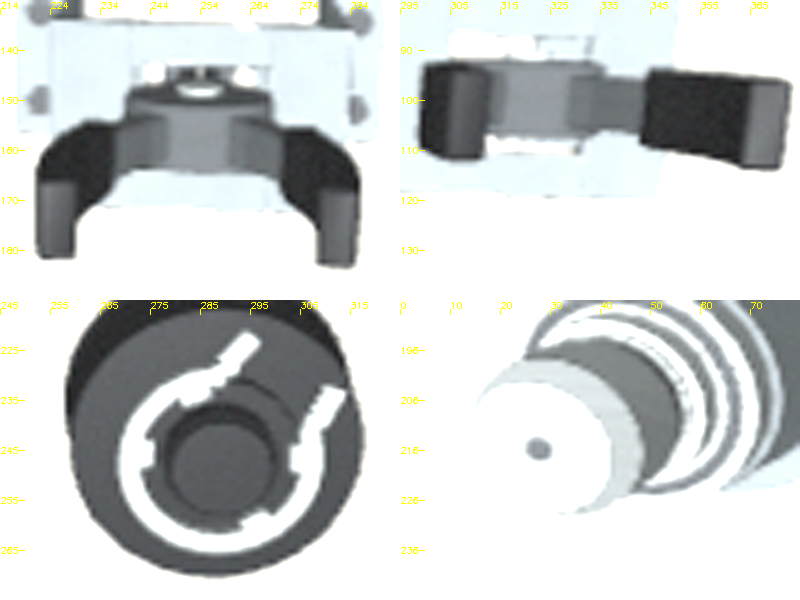

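Run:
```python
from h import *
a=load("w1");c=load("w2");s=load("s1");t=load("t1")
L=tri((a,225.2,173.8),(c,308.7,102)); Rr=tri((a,281.4,175),(c,368.7,104.8)); print("handles",L,Rr, (L[0]+Rr[0])/2, Rr[0]-L[0], proj(t,L[0]),proj(t,Rr[0]),proj(s,L[0]),proj(s,Rr[0]))
print("dowel axle top",tri((c,28,245/5+190.5-3+0),(t,317.8,189.3),(s,312.5,231.5)), "ringpost",tri((c,289.4,247.6),(t,189,192.5)))
# rectify ring plane
z=.044; x0,y0=.58,.115; n=600; k=.0002
gx,gy=np.meshgrid(np.arange(n),np.arange(n)) # col->y,row->x
X=x0+gy*k;Y=y0+gx*k
P=np.stack([X,Y,np.full_like(X,z)],-1).reshape(-1,3)
q=R.from_quat(c["attitude"]).inv().apply(P-c["xyz"])
mu=(c["fx"]*q[:,0]/q[:,2]+c["cx"]).reshape(n,n).astype(np.float32);mv=(c["fy"]*q[:,1]/q[:,2]+c["cy"]).reshape(n,n).astype(np.float32)
im=cv2.remap(c["img"],mu,mv,cv2.INTER_CUBIC); g=cv2.cvtColor(im,cv2.COLOR_RGB2GRAY)
b=(g>110).astype(np.uint8); nl,lab,st,ce=cv2.connectedComponentsWithStats(b)
for i in range(1,nl):
    if st[i,4]>2000: print(i,st[i],x0+ce[i][1]*k,y0+ce[i][0]*k)
cv2.imwrite("pics/rect.png",cv2.cvtColor(cv2.convertScaleAbs(im,alpha=1.5),cv2.COLOR_RGB2BGR)); np.save("pics/lab.npy",lab)
```

```text
handles (array([0.4305, 0.1288, 0.1929]), [0.00022712622701823144, 0.00022712622701813296]) (array([0.4211, 0.181 , 0.1913]), [0.0003008308799702793, 0.00030083087997027815]) [0.4258 0.1549 0.1921] [-0.0093  0.0522 -0.0016] [191.3417 274.3998] [167.3717 278.2521] [139.63   143.3478] [127.1422 133.8876]
dowel axle top (array([ 0.6542, -0.1645,  0.0917]), [0.01834018059043428, 0.010405232692644805, 0.009655791580860985]) ringpost (array([0.6389, 0.1768, 0.0463]), [0.002036851934745812, 0.0020368519347457505])
1 [     0      0    600    600 176586] 0.6489221229316027 0.17532470411017861
2 [  166    90   301   357 26967] 0.6388709311380576 0.17827733155338005
```

View pics/rect.png

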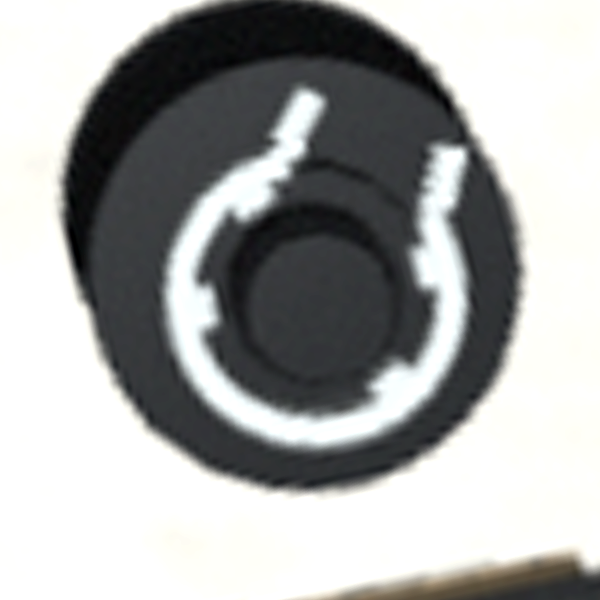

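```bash
echo '[[0.0221, 0.0253, 0, 0], [0.0221, 0.0253, 0, 0], [0.0221, 0.0253, 0, 0], [0, 0, 0.03, 0.04], [0, 0, 0.03, 0], [0, 0, 0.03, 0], [0, 0, 0.02, 0], [0, 0, 0, 0], [0, 0, 0, 0]]' | python3 nudge.py
python3 - <<'E'
from h import *
a=load("w1");c=load("w2");s=load("s1");t=load("t1")
print("axle top",tri((c,27.6,215.6),(t,322.5,189.5),(s,313,231.75)),tri((t,322.5,189.5),(s,313,231.75)))
w=cam("wrist","w3"); x=[.4258,.1549,.1921]
d=np.array([-.0093,.0522,0])/2
print(proj(w,x),proj(w,x-d),proj(w,x+d),robot.get_obs()["position"])
E
```

```text
time: 3.47
position: [0.425, 0.1552, 0.2324]
tool_rot: [-0.089, 0.996, 0.0, -0.001]
ft_force: [0.5, 0.3, 0.3]
grip_width: 0.0871
grip_force: 0.0
axle top (array([ 0.6453, -0.1725,  0.0898]), [0.001898623347951372, 0.001815488513659209, 0.00022846271602166044]) (array([ 0.6438, -0.1736,  0.0913]), [0.00016348447787352182, 0.0001634844778736536])
[251.4946 222.0683] [209.7337 221.9801] [293.2408 222.1565] [0.4263 0.1552 0.2334]
```

View pics/w3.png

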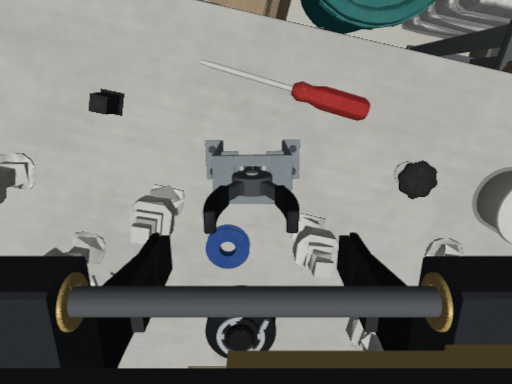

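Handle ends are at (210,222) and (293,222), matching the prediction. Descend and grip.

```bash
echo '[[0, 0, 0.03, 0], [0, 0, 0.03, 0], [0, 0, 0.027, 0], [0, 0, 0, 0], [0, 0, 0, 0]]' | python3 nudge.py; echo '[[0, 0, 0, 0], [0, 0, 0, 0], [0, 0, 0, 0], [0, 0, 0, 0], [0, 0, 0, 0], [0, 0, 0, 0]]' | python3 nudge.py 0.05 8
```

```text
time: 3.93
position: [0.4267, 0.1548, 0.1463]
tool_rot: [-0.089, 0.996, 0.0, -0.0]
ft_force: [-0.6, 0.2, -0.6]
grip_width: 0.0871
grip_force: 0.0
time: 4.43
position: [0.427, 0.1547, 0.1464]
tool_rot: [-0.089, 0.996, -0.0, 0.001]
ft_force: [-0.5, -0.8, 4.1]
grip_width: 0.0637
grip_force: 7.9
```

```bash
echo '[[0, 0, -0.015, 0], [0, 0, -0.025, 0], [0, 0, -0.03, 0], [0, 0, -0.03, 0], [0, 0, -0.03, 0], [0, 0, -0.02, 0], [0, 0, 0, 0], [0, 0, 0, 0]]' | python3 nudge.py;  python3 - <<'E'
from h import *
w=cam("wrist","w4"); s=cam("scene","s4"); t=cam("top","t4"); o=robot.get_obs(); print(o["position"],o["ft_force"])
p=o["position"]; 
def crop(c,p,f=4,w=100,h=75):
    x,y=[int(round(q)) for q in p]; x-=w//2;y-=h//2; x=max(x,0);y=max(y,0)
    im=cv2.resize(c["img"][y:y+h,x:x+w,::-1],None,fx=f,fy=f,interpolation=cv2.INTER_CUBIC); im=cv2.convertScaleAbs(im,alpha=1.7,beta=30)
    for i in range(0,w,10): cv2.putText(im,str(x+i),(i*f,8),0,.3,(0,0,255)); cv2.line(im,(i*f,9),(i*f,14),(0,0,255))
    for j in range(10,h,10): cv2.putText(im,str(y+j),(0,j*f+3),0,.3,(0,0,255)); cv2.line(im,(18,j*f),(24,j*f),(0,0,255))
    return im
q=p-[0,0,.09]
pw=proj(w,q);print(pw,proj(s,q))
m=np.vstack([np.hstack([cv2.resize(w["img"][:,:,::-1],(400,300)),crop(s,proj(s,q))]),np.hstack([crop(w,pw,4),crop(t,proj(t,p))])]); cv2.imwrite("pics/m4.png",m)
E
```

```text
time: 5.1
position: [0.4263, 0.1547, 0.296]
tool_rot: [-0.089, 0.996, 0.0, 0.001]
ft_force: [0.2, 0.3, -1.7]
grip_width: 0.0633
grip_force: 8.0
[0.4248 0.1545 0.2938] [ 0.4462  0.0279 -1.1003]
[252.5942 193.166 ] [131.7967 133.7528]
```

View pics/m4.png

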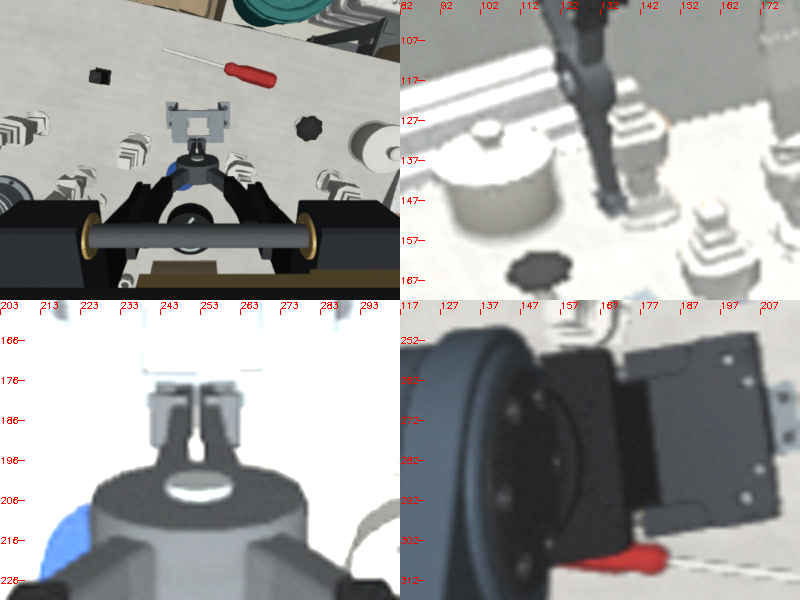

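The pliers are lifted with their jaws closed. The nose is at wrist (252,~175) and scene (135,150), so I'll check it hangs straight.

Run:
```python
from h import *
w=load("w4");s=load("s4"); p=np.array([.426,.1546,.2955])
print(tri((w,252.1,176),(s,135.3,150)))
for dz in(.11,.114,.12): print(proj(w,p-[0,0,dz]),proj(s,p-[0,0,dz]))
M=R.from_quat([-0.089,0.996,0,0.001]).as_matrix();print(M)
x=M[:,0];y=M[:,1]
for sg in(-1,1): print("jaw faces",proj(w,p-[0,0,.12]+sg*.006*x), proj(w,p-[0,0,.12]+sg*.0095*y))
```

```text
(array([0.4231, 0.1533, 0.1653]), [0.001541937080816906, 0.0015419370808168599])
[252.5337 187.7159] [133.9926 141.3382]
[252.5523 186.3206] [134.3467 143.0087]
[252.5793 184.2952] [134.8739 145.4958]
[[-0.9842 -0.1773  0.002 ]
 [-0.1773  0.9842  0.0002]
 [-0.002  -0.0002 -1.    ]]
jaw faces [252.5899 190.9891] [241.4701 184.2989]
jaw faces [252.5686 177.5178] [263.6882 184.2914]
```

```bash
echo '[[0, 0, 0, 0.109], [0, 0, 0, 0.109], [0, 0, 0, 0.109], [0, 0, 0, 0.109], [0, 0, 0, 0.109], [-0.0267, 0.01645, 0, 0], [-0.0267, 0.01645, 0, 0], [-0.0267, 0.01645, 0, 0], [-0.0267, 0.01645, 0, 0], [-0.0267, 0.01645, 0, 0], [-0.0267, 0.01645, 0, 0], [0, 0, 0, 0], [0, 0, 0, 0]]' | python3 nudge.py;  python3 - <<'E'
from h import *
w=load("w2");print("post",atz(w,289.4,247.6,.05))
# second look at stand/ring via top & scene
t=load("t1");print("ring/post top cam",atz(t,188.7,193,.05))
E
```

```text
time: 6.33
position: [0.6116, 0.1891, 0.2922]
tool_rot: [0.183, 0.983, -0.001, -0.002]
ft_force: [-0.5, 0.7, -1.3]
grip_width: 0.0635
grip_force: 8.0
post [0.6373 0.1781 0.05  ]
ring/post top cam [0.6368 0.1746 0.05  ]
```

```bash
echo '[[0, 0, 0.035, 0], [0, 0, 0.035, 0], [0, 0, 0.027, 0], [0, 0, 0, 0], [0, 0, 0, 0], [0, 0, 0, 0]]' | python3 nudge.py;  python3 - <<'E'
from h import *
w=cam("wrist","w5"); o=robot.get_obs(); p=o["position"];print(p,o["tool_rot"])
q=p-[0,0,.128]; u=proj(w,q); print(u)
x0=int(u[0])-64;y0=int(u[1])-48
im=cv2.resize(w["img"][y0:y0+96,x0:x0+128,::-1],None,fx=6,fy=6,interpolation=cv2.INTER_CUBIC); im=cv2.convertScaleAbs(im,alpha=2,beta=40)
for i in range(0,128,10): cv2.putText(im,str(x0+i),(i*6,8),0,.35,(0,0,255)); cv2.line(im,(i*6,9),(i*6,14),(0,0,255))
for j in range(10,96,10): cv2.putText(im,str(y0+j),(0,j*6+3),0,.35,(0,0,255))
cv2.imwrite("pics/m5.png",im)
E
```

```text
time: 6.83
position: [0.6115, 0.1894, 0.1998]
tool_rot: [0.182, 0.983, 0.0, 0.001]
ft_force: [0.4, 0.1, -0.9]
grip_width: 0.0634
grip_force: 8.0
[0.6124 0.1895 0.2007] [0.1823 0.9832 0.0006 0.0018]
[252.8218 184.2765]
```

View pics/m5.png

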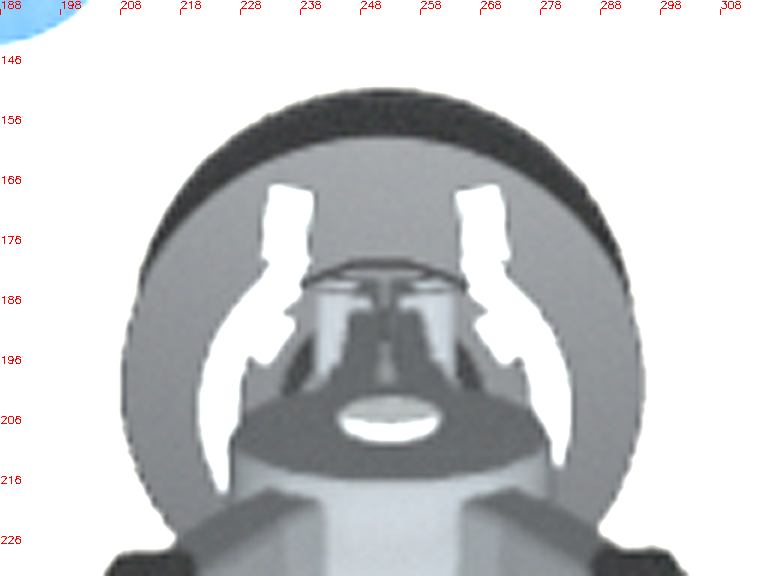

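Close-up: the lugs' inner faces are at u≈240 and 264.3, rows 167–180. The jaws' lips span 241–264, centred within about 0.3 mm and parallel. The front edge of the seat is at row ~179 and the front edge of the shoulder at row ~158.7.

Run:
```python
from h import *
w=load("w5"); p=np.array([.6115,.1894,.2]); M=R.from_quat([.182,.983,0,.001]).as_matrix()
f=lambda P:(M.T@(P-p))*1000
print("lugs mid",f(atz(w,252.2,173,.044)))
print("lug ends",f(atz(w,252.2,136+185/6,.044)),f(atz(w,252.2,136+262/6,.044)))
print("seat front",f(atz(w,251.8,136+262/6,.040)),"shoulder front",f(atz(w,251.8,136+136/6,.0355)))
print("shoulder l/r", f(atz(w,188+122/6,200,.0355)),f(atz(w,188+643/6,200,.0355)))
for z in(.066,.070,.074): print("nose front/back v",z,proj(w,p*[1,1,0]+[0,0,z]+.006*M[:,0]),proj(w,p*[1,1,0]+[0,0,z]-.006*M[:,0]))
```

```text
lugs mid [  2.2999  -0.2763 155.9957]
lug ends [  8.3182  -0.2618 155.9839] [ -4.2832  -0.2922 156.0086]
seat front [ -5.3937  -0.701  160.0107] shoulder front [ 14.3717  -0.6718 164.4718]
shoulder l/r [-27.7317 -44.3254 164.5387] [-27.8264  42.6593 164.5706]
nose front/back v 0.066 [252.332  174.8448] [252.3627 187.7873]
nose front/back v 0.07 [252.3144 176.0144] [252.3457 189.1041]
nose front/back v 0.074 [252.2964 177.2139] [252.3283 190.4541]
```

The pliers look shifted a few pixels in the picture since w4. I'll check by template matching.

Run:
```python
from h import *
g=lambda n:cv2.cvtColor(load(n)["img"],cv2.COLOR_RGB2GRAY)
a=g("w4");b=g("w5")
for nm,(x0,x1,y0,y1) in dict(disc=(240,266,198,212),jaw=(243,262,184,198),nose=(238,266,172,196),hand=(215,290,210,235)).items():
    T=a[y0:y1,x0:x1]; r=cv2.matchTemplate(b[y0-12:y1+12,x0-12:x1+12],T,cv2.TM_CCOEFF_NORMED); _,m,_,l=cv2.minMaxLoc(r); print(nm,m,l[0]-12,l[1]-12)
big=lambda im:cv2.resize(im[165:235,200:305],None,fx=7,fy=4,interpolation=cv2.INTER_NEAREST)
cv2.imwrite("pics/m6.png",cv2.convertScaleAbs(np.vstack([big(a),big(b)]),alpha=2,beta=20))
print(b[160:215,245],'\n',a[160:215,245])
```

```text
disc 0.9885783791542053 0 3
jaw 0.4145890176296234 0 4
nose 0.41359439492225647 4 -4
hand 0.6718265414237976 9 5
[ 64  65  65  64  64  63  63  62  62  62  62  61  62  62  62  61  61  61
  60  54  25  47  43  80  56  79  84  83  76  71  71  63  60  45  42  34
  34  33  33  33  34  33  33  41  65  84 103  83  46  35  35  34  34  34
  33] 
 [194 195 195 194 195 195 195 195 194 194 193 192 193 141 118 139 104  75
  71  47  77  84  77  61  56  51  41  40  34  33  33  33  32  32  31  32
  32  33  33  39  59  73  92 114  90  46  33  34  34  32  32  34  36  52
  77]
```

```bash
echo '[[0.032, 0, 0, 0], [0, 0, 0, 0], [0, 0, 0, 0], [-0.003, 0, 0, 0], [-0.005, 0, 0, 0], [-0.006, 0, 0, 0], [-0.006, 0, 0, 0], [-0.005, 0, 0, 0], [-0.003, 0, 0, 0], [-0.0017, 0, 0, 0], [0, 0, 0, 0], [0, 0, 0, 0]]' | python3 nudge.py;  cat > chk.py <<'E'
from h import *
import sys
w=cam("wrist",sys.argv[1]); o=robot.get_obs(); print(o["position"],o["tool_rot"],o["ft_force"],o["grip_width"])
g=lambda n:cv2.cvtColor(load(n)["img"],cv2.COLOR_RGB2GRAY)
a=g("w5");b=g(sys.argv[1])
for nm,(x0,x1,y0,y1) in dict(disc=(240,266,201,214),jaw=(241,264,186,199)).items():
    T=a[y0:y1,x0:x1]; r=cv2.matchTemplate(b[y0-12:y1+12,x0-12:x1+12],T,cv2.TM_CCOEFF_NORMED); _,m,_,l=cv2.minMaxLoc(r)
    i=l[1]; 
    s=0
    if 0<i<r.shape[0]-1: A,B,C=r[i-1:i+2,l[0]]; s=(A-C)/(2*(A-2*B+C))
    print(nm,m,l[0]-12,l[1]-12+s)
E
python3 chk.py w6; python3 -c "
from h import *
print(load('w6')['img'][160:210,245].mean(1).astype(int))"
```

```text
time: 7.88
position: [0.6089, 0.1901, 0.1983]
tool_rot: [0.182, 0.983, -0.0, -0.0]
ft_force: [0.5, 0.3, -0.7]
grip_width: 0.0633
grip_force: 8.0
[0.6088 0.1902 0.1983] [ 0.1824  0.9832 -0.0001 -0.0003] [-0.1872 -0.4437 -2.3392] 0.06398689959364352
disc 0.9007154703140259 0 -12
jaw 0.561710774898529 -6 -10.32581
[ 15  45  81  62  55  78  83  82  76  72  72  62  59  53  42  42  42  36
  36  36  36  34  35  34  32  34  37  36  35  42  58  71  84 102  95  59
  40  37  37  36  37  35  38  38  42  63  81  83  84  86]
```

```bash
echo '[[-0.024, 0, 0, 0], [0, 0, 0, 0], [0, 0, 0, 0], [0.002, 0, 0, 0], [0.004, 0, 0, 0], [0.005, 0, 0, 0], [0.005, 0, 0, 0], [0.004, 0, 0, 0], [0.003, 0, 0, 0], [0.001, 0, 0, 0], [0, 0, 0, 0], [0, 0, 0, 0]]' | python3 nudge.py;  python3 chk.py w7; python3 -c "
from h import *
print(load('w7')['img'][160:215,245].mean(1).astype(int))"
```

```text
time: 8.93
position: [0.6092, 0.1902, 0.1987]
tool_rot: [0.182, 0.983, 0.0, 0.0]
ft_force: [0.5, -0.3, -1.5]
grip_width: 0.0637
grip_force: 8.0
[0.6093 0.1901 0.1986] [0.1824 0.9832 0.     0.0002] [-0.4106 -0.3056 -1.5153] 0.06327601624188886
disc 0.9204021692276001 0 5.460756
jaw 0.9395785331726074 0 9.06784
[11 12 56 64 64 63 63 62 63 62 62 62 62 62 61 61 60 60 60 59 59 58 52 24
 49 59 59 58 58 58 57 35 54 70 74 85 87 87 83 75 74 71 62 60 38 31 31 32
 32 38 56 74 92 59 35]
```

```bash
echo '[[0.015, 0, 0, 0], [0, 0, 0, 0], [0, 0, 0, 0], [-0.002, 0, 0, 0], [-0.003, 0, 0, 0], [-0.003, 0, 0, 0], [-0.003, 0, 0, 0], [-0.002, 0, 0, 0], [-0.002, 0, 0, 0], [0, 0, 0, 0], [0, 0, 0, 0]]' | python3 nudge.py;  python3 chk.py w8
```

```text
time: 9.9
position: [0.6092, 0.1901, 0.1985]
tool_rot: [0.182, 0.983, 0.0, -0.0]
ft_force: [-0.5, -0.3, -1.8]
grip_width: 0.0636
grip_force: 8.0
[0.609  0.1901 0.1984] [ 0.1824  0.9832 -0.     -0.0002] [ 0.1597  0.2434 -1.7563] 0.0636662575008419
disc 0.9541142582893372 0 -2.360805
jaw 0.9362713694572449 0 -3.1924255
```

```bash
echo '[[0.0008, 0, 0, 0], [0.0007, 0, 0.002, 0], [0, 0, 0.004, 0], [0, 0, 0.005, 0], [0, 0, 0.005, 0], [0, 0, 0.005, 0], [0, 0, 0.004, 0], [0, 0, 0.003, 0], [0, 0, 0.001, 0], [0, 0, 0, 0], [0, 0, 0, 0]]' | python3 nudge.py;  python3 chk.py w9
python3 - <<'E'
from h import *
w=load("w9");p=np.array([.6082,.1906,.169])
print(proj(w,p-[0,0,.126]))
E
```

```text
time: 10.87
position: [0.6078, 0.1907, 0.1696]
tool_rot: [0.182, 0.983, 0.0, 0.0]
ft_force: [-0.2, 0.7, -0.9]
grip_width: 0.0638
grip_force: 8.0
[0.6079 0.1907 0.1698] [0.1824 0.9832 0.0001 0.0002] [ 0.6221  0.4089 -1.0091] 0.06373427526207415
disc 0.9341462850570679 0 -2.4703875
jaw 0.9443859457969666 0 -3.3099096
[252.5015 184.1981]
```

```bash
echo '[[0, 0, 0.001, 0], [0, 0, 0.002, 0], [0, 0, 0.002, 0], [0, 0, 0.001, 0], [0, 0, 0, 0], [0, 0, 0, 0]]' | python3 nudge.py;  python3 chk.py w10
python3 - <<'E'
from h import *
w=load("w10");im=w["img"][130:226,188:316,::-1]; im=cv2.convertScaleAbs(cv2.resize(im,None,fx=6,fy=6,interpolation=cv2.INTER_CUBIC),alpha=2,beta=40)
for i in range(0,128,10): cv2.putText(im,str(188+i),(i*6,8),0,.35,(0,0,255))
for j in range(10,96,10): cv2.putText(im,str(130+j),(0,j*6+3),0,.35,(0,0,255))
cv2.imwrite("pics/m10.png",im)
E
```

```text
time: 11.42
position: [0.6076, 0.1907, 0.1634]
tool_rot: [0.182, 0.983, -0.0, -0.0]
ft_force: [-0.1, -0.2, -2.0]
grip_width: 0.0637
grip_force: 8.0
[0.6077 0.1907 0.1635] [ 0.1824  0.9832 -0.     -0.    ] [-0.131  -0.1532 -1.0346] 0.0638740370898299
disc 0.9347658753395081 0 -2.5332637
jaw 0.9534972310066223 0 -3.4792175
```

View pics/m10.png

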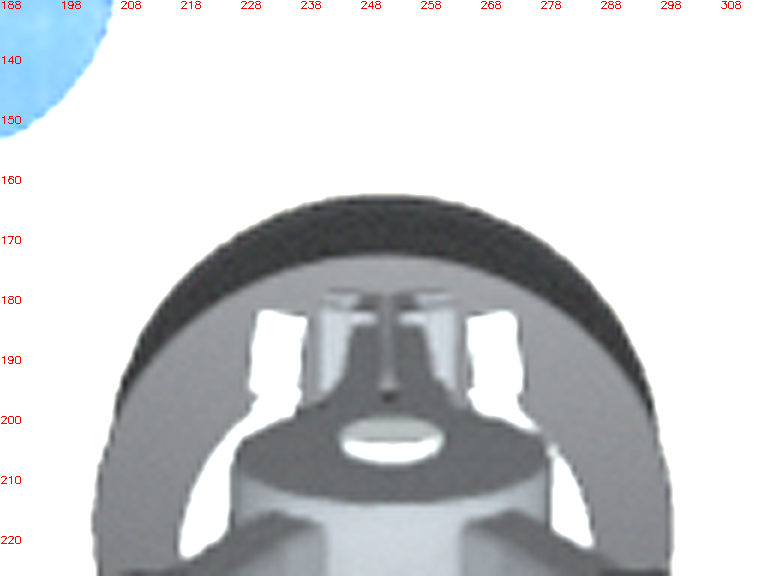

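The jaws sit between the lugs: the jaw front is at row 178.5, the lug ends at row 181.7, and the gap is even on both sides. Lower slightly, then squeeze in steps.

```bash
echo '[[0, 0, 0.001, 0], [0, 0, 0.0005, 0], [0, 0, 0, 0], [0, 0, 0, 0]]' | python3 nudge.py; echo '[[0, 0, 0, 0], [0, 0, 0, 0], [0, 0, 0, 0], [0, 0, 0, 0]]' | python3 nudge.py 0.046 13;echo '[[0, 0, 0, 0], [0, 0, 0, 0], [0, 0, 0, 0], [0, 0, 0, 0]]' | python3 nudge.py 0.042 16; python3 chk.py w11
```

```text
time: 11.8
position: [0.6076, 0.1907, 0.162]
tool_rot: [0.182, 0.983, -0.0, -0.0]
ft_force: [-0.7, 0.8, -1.7]
grip_width: 0.0635
grip_force: 8.0
time: 12.13
position: [0.6079, 0.1901, 0.1628]
tool_rot: [0.182, 0.983, -0.0, 0.0]
ft_force: [-2.3, -2.8, 4.1]
grip_width: 0.0535
grip_force: 13.0
time: 12.47
position: [0.6081, 0.1897, 0.1633]
tool_rot: [0.182, 0.983, -0.001, 0.001]
ft_force: [-1.1, -4.0, 6.6]
grip_width: 0.046
grip_force: 16.0
[0.608  0.1897 0.1633] [ 0.1821  0.9833 -0.0009  0.0007] [-1.7667 -3.6779  7.4222] 0.04596972345728327
disc 0.9518764615058899 -3 -4.3888893
jaw 0.5560542941093445 4 -5.3734665
```

```bash
echo '[[0, -0.001, -0.001, 0], [0, 0, -0.0005, 0], [0, 0, 0, 0], [0, 0, 0, 0]]' | python3 nudge.py;echo '[[0, 0, 0, 0], [0, 0, 0, 0], [0, 0, 0, 0], [0, 0, 0, 0]]' | python3 nudge.py 0.036 18; echo '[[0, 0, 0, 0], [0, 0, 0, 0], [0, 0, 0, 0], [0, 0, 0, 0]]' | python3 nudge.py 0.034 20; python3 chk.py w12
```

```text
time: 12.85
position: [0.6076, 0.1898, 0.1638]
tool_rot: [0.182, 0.983, -0.0, 0.0]
ft_force: [-0.8, -1.3, 3.6]
grip_width: 0.0426
grip_force: 15.4
time: 13.18
position: [0.6074, 0.1891, 0.1641]
tool_rot: [0.182, 0.983, -0.001, 0.0]
ft_force: [-2.1, -3.9, 6.0]
grip_width: 0.0376
grip_force: 18.1
time: 13.52
position: [0.6074, 0.1888, 0.1643]
tool_rot: [0.182, 0.983, -0.001, 0.0]
ft_force: [-0.8, -4.1, 7.2]
grip_width: 0.0348
grip_force: 19.7
[0.6073 0.1888 0.1643] [ 0.182   0.9833 -0.001   0.0002] [-2.0938 -3.5214  6.2285] 0.034289519145556766
disc 0.9929100871086121 -4 -5.096967
jaw 0.5589595437049866 9 -5.780514
```

```bash
cat > seg.py <<'E'
from h import *
import sys
def segs(n,r0,r1,st,a=195,b=320,th=105,zz=.044):
    w=load(n);g=w["img"].mean(2)
    for v in range(r0,r1,st):
        m=(g[v,a:b]>th).astype(int); d=np.diff(np.r_[0,m,0]); s=np.where(d==1)[0]+a;e=np.where(d==-1)[0]+a
        print(v,[(int(i),int(j)) for i,j in zip(s,e)])
segs(sys.argv[1],*map(int,sys.argv[2:]))
E
echo before; python3 seg.py w10 178 202 4; echo now; python3 seg.py w12 172 214 3
python3 - <<'E'
from h import *
w=load("w12")
print([np.linalg.norm(atz(w,240,v,.044)-atz(w,290,v,.044))*1000/50 for v in(180,190,200)])
E
```

```text
before
178 [(195, 216), (288, 320)]
182 [(195, 213), (231, 235), (270, 273), (291, 320)]
186 [(195, 211), (231, 238), (266, 274), (293, 320)]
190 [(195, 209), (230, 238), (267, 275), (295, 320)]
194 [(195, 208), (230, 237), (267, 275), (297, 320)]
198 [(195, 207), (230, 237), (268, 275), (298, 320)]
now
172 [(195, 224), (285, 320)]
175 [(195, 220), (288, 320)]
178 [(195, 217), (291, 320)]
181 [(195, 216), (293, 320)]
184 [(195, 214), (215, 217), (273, 276), (295, 320)]
187 [(195, 212), (215, 217), (273, 276), (296, 320)]
190 [(195, 211), (215, 217), (274, 276), (298, 320)]
193 [(195, 210), (215, 217), (269, 276), (299, 320)]
196 [(195, 209), (216, 224), (268, 275), (299, 320)]
199 [(195, 209), (216, 223), (272, 277), (300, 320)]
202 [(195, 208), (214, 223), (242, 256), (275, 279), (300, 320)]
205 [(195, 207), (212, 221), (275, 281), (301, 320)]
208 [(195, 206), (211, 222), (275, 283), (302, 320)]
211 [(195, 206), (210, 222), (276, 284), (302, 320)]
[np.float64(0.851003128820954), np.float64(0.8588860132436218), np.float64(0.866916304865672)]
```

```bash
echo '[[0, 0, -0.001, 0], [0, 0, -0.001, 0], [0, 0, -0.001, 0], [0, 0, 0, 0], [0, 0, 0, 0]]' | python3 nudge.py ; python3 chk.py w13; python3 seg.py w13 176 214 3
```

```text
time: 13.98
position: [0.6071, 0.1902, 0.166]
tool_rot: [0.182, 0.983, 0.0, -0.0]
ft_force: [0.4, 0.5, -1.5]
grip_width: 0.0342
grip_force: 17.1
[0.6071 0.1901 0.166 ] [ 0.1823  0.9832  0.0001 -0.0004] [-0.1584  0.5521 -1.3359] 0.034522802048857965
disc 0.9698054790496826 -3 -5.282719
jaw 0.5951312780380249 12 7.1144724
176 [(195, 219), (287, 320)]
179 [(195, 216), (290, 320)]
182 [(195, 214), (276, 277), (292, 320)]
185 [(195, 212), (216, 219), (276, 277), (293, 320)]
188 [(195, 211), (216, 219), (275, 277), (295, 320)]
191 [(195, 210), (216, 219), (275, 277), (296, 320)]
194 [(195, 209), (217, 225), (269, 276), (297, 320)]
197 [(195, 208), (218, 225), (270, 277), (298, 320)]
200 [(195, 207), (217, 225), (256, 257), (275, 280), (298, 320)]
203 [(195, 207), (215, 223), (246, 255), (276, 281), (299, 320)]
206 [(195, 206), (213, 223), (277, 283), (300, 320)]
209 [(195, 205), (211, 223), (276, 284), (300, 320)]
212 [(195, 205), (211, 222), (278, 285), (301, 320)]
```

```bash
echo '[[0, 0, -0.001, 0], [0, 0, -0.002, 0], [0, 0, -0.004, 0], [0, 0, -0.006, 0], [0, 0, -0.008, 0], [0, 0, -0.008, 0], [0, 0, -0.006, 0], [0, 0, -0.004, 0], [0, 0, -0.001, 0], [0, 0, 0, 0], [0, 0, 0, 0]]' | python3 nudge.py ; python3 chk.py w14
python3 - <<'E'
from h import *
w=load("w14"); s=cam("scene","s14")
a=cv2.resize(w["img"][150:250,195:310,::-1],(460,400),interpolation=cv2.INTER_CUBIC); a=cv2.convertScaleAbs(a,alpha=1.6,beta=30)
b=cv2.convertScaleAbs(cv2.resize(s["img"][130:200,190:250,::-1],(340,400),interpolation=cv2.INTER_CUBIC),alpha=1.6,beta=30)
for i in range(0,115,10): cv2.putText(a,str(195+i),(i*4,8),0,.35,(0,0,255))
for j in range(10,100,10): cv2.putText(a,str(150+j),(0,j*4+3),0,.35,(0,0,255))
cv2.imwrite("pics/m14.png",np.hstack([a,b]))
E
```

```text
time: 14.95
position: [0.6071, 0.1897, 0.2064]
tool_rot: [0.182, 0.983, -0.0, -0.0]
ft_force: [-0.3, 0.2, -1.6]
grip_width: 0.0344
grip_force: 17.1
[0.607  0.1897 0.2062] [ 0.1824  0.9832 -0.0001 -0.0004] [-0.4961  0.1388 -2.0034] 0.03421611160108851
disc 0.9633020162582397 -3 -5.31973
jaw 0.556483805179596 12 8.125537
```

View pics/m14.png

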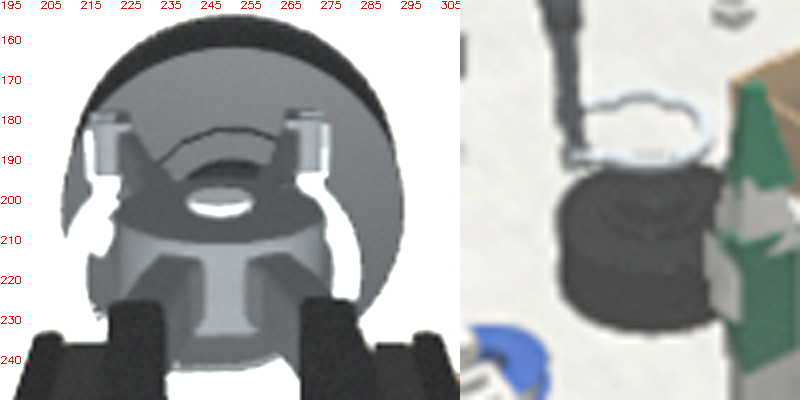

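The ring is lifted and level, spread on the jaws. The jaws are at wrist u 217–277, and the scene ellipse is centred at about (221,152.6). Next, estimate the ring centre relative to the TCP.

```bash
python3 seg.py w14 178 230 3
python3 - <<'E'
from h import *
w=load("w14");s=load("s14"); p=np.array([.607,.1897,.2063]); M=R.from_quat([.1824,.9832,0,0]).as_matrix()
f=lambda P:(M.T@(P-p))*1000
for z in(.084,.089): print("scene ring centre",f(atz(s,220.7,152.6,z)))
print(w["img"][184:190,208:234].mean(2).astype(int));print(w["img"][184:190,262:284].mean(2).astype(int))
g=s["img"].mean(2).astype(int); print(g[140:166,208:240:1])
w10=load("w10");p=np.array([.6076,.1907,.1634]);print("lug w10",f(atz(w10,252.2,188.5,.044)),f(atz(w10,252.2,181.7,.044)))
E
```

```text
178 [(195, 215), (292, 320)]
181 [(195, 214), (276, 277), (293, 320)]
184 [(195, 213), (216, 218), (276, 277), (293, 320)]
187 [(195, 213), (216, 219), (275, 277), (294, 320)]
190 [(195, 212), (216, 219), (275, 277), (294, 320)]
193 [(195, 211), (217, 219), (270, 277), (295, 320)]
196 [(195, 211), (218, 225), (270, 276), (296, 320)]
199 [(195, 210), (218, 224), (274, 279), (296, 320)]
202 [(195, 210), (215, 224), (243, 256), (276, 281), (296, 320)]
205 [(195, 210), (213, 223), (277, 282), (296, 320)]
208 [(195, 211), (212, 223), (276, 284), (296, 320)]
211 [(195, 222), (277, 284), (295, 320)]
214 [(195, 217), (278, 285), (294, 320)]
217 [(195, 217), (279, 285), (293, 320)]
220 [(195, 217), (278, 285), (292, 320)]
223 [(195, 217), (278, 285), (290, 320)]
226 [(195, 218), (288, 320)]
229 [(195, 219), (220, 222), (285, 320)]
scene ring centre [-26.7205 -14.3974 122.3   ]
scene ring centre [-26.0789 -22.1025 117.3   ]
[[203 203 203 203 169  72  34  55 157 186  95  83  88  91  93  87  65  41
   37  36  35  42  55  61  62  61]
 [203 202 203 203 166  53  44  60 155 191 115  83  89  92  94  
[... 3866 characters left out ...]
30  30  30  30  30  30  29  31  30  29  30
   31  30  29  28  30  31  30  30  30  27  32  43  39  46]
 [121  87  48  28  30  30  30  32  31  30  32  32  32  31  30  30  31  30
   31  31  32  29  31  31  32  30  31  28  47  56  47  55]
 [ 89  48  29  30  31  31  31  32  31  33  30  31  31  30  32  33  31  32
   31  31  32  31  28  31  31  32  30  31  64  70  57  57]
 [ 60  29  28  31  32  33  33  31  33  33  30  31  31  32  32  32  34  32
   32  32  30  30  31  30  31  31  29  32  63  71  61  62]
 [ 37  29  30  31  32  31  32  33  31  30  29  29  30  31  33  34  36  34
   33  31  28  29  28  31  32  30  29  48  67  71  67  72]]
lug w10 [ -2.0588  -0.2414 119.4   ] [  3.9833  -0.2308 119.4   ]
```

Run:
```python
from h import *
w=load("w14");s=load("s14"); p=np.array([.607,.1897,.2063]); M=R.from_quat([.1824,.9832,0,0]).as_matrix()
f=lambda P:(M.T@(P-p))*1000
z=.0858
print("lug L/R outer",f(atz(w,215.7,188,z)),f(atz(w,277.4,188,z)),"mid",f(atz(w,246.6,188,z)), "fronts",f(atz(w,217,183,z)),f(atz(w,276.5,180.7,z)))
print("right extreme",f(atz(w,285.3,218,z)),f(atz(w,285.3,213,z)))
print("left/right @208",f(atz(w,211.7,208,z)),f(atz(w,283.9,208,z)),"@202",f(atz(w,214.7,202,z)),f(atz(w,280.9,202,z)))
print("scene inner centre",f(atz(s,220.7,150.7,z)))
print("axle",atz(load("t1"),322.5,189.5,.092),atz(load("s1"),313,231.75,.092),atz(load("w2"),27.6,215.6,.092))
```

```text
lug L/R outer [ -2.0255 -31.515  120.5   ] [ -2.0324  21.4448 120.5   ] mid [ -2.029   -4.9923 120.5   ] fronts [  2.4392 -30.2528 120.5   ] [  4.4728  20.5445 120.5   ]
right extreme [-29.7111  28.9841 120.5   ] [-24.9894  28.8548 120.5   ]
left/right @208 [-20.3033 -35.6329 120.5   ] [-20.3119  27.5024 120.5   ] @202 [-14.7485 -32.8162 120.5   ] [-14.7563  24.7483 120.5   ]
scene inner centre [-27.4636  -8.7156 120.5   ]
axle [ 0.6435 -0.1734  0.092 ] [ 0.6434 -0.1742  0.092 ] [ 0.6457 -0.1701  0.092 ]
```

```bash
echo '[[0, 0, -0.003, 0], [0, 0, -0.008, 0], [0, 0, -0.015, 0], [0, 0, -0.02, 0], [0, 0, -0.02, 0], [0, 0, -0.014, 0], [0, 0, -0.007, 0], [0, 0, -0.003, 0]]' | python3 nudge.py 0.0335 22; echo '[[-0.0029, -0.0041, 0, 0], [-0.0057, -0.0082, 0, 0], [-0.0086, -0.0123, 0, 0], [-0.0114, -0.0164, 0, 0], [-0.0143, -0.0206, 0, 0], [-0.0171, -0.0247, 0, 0], [-0.0171, -0.0247, 0, 0], [-0.0171, -0.0247, 0, 0], [-0.0171, -0.0247, 0, 0], [-0.0171, -0.0247, 0, 0], [-0.0171, -0.0247, 0, 0], [-0.0171, -0.0247, 0, 0], [-0.0171, -0.0247, 0, 0], [-0.0143, -0.0206, 0, 0], [-0.0114, -0.0164, 0, 0], [-0.0086, -0.0123, 0, 0], [-0.0057, -0.0082, 0, 0], [-0.0029, -0.0041, 0, 0], [0, 0, 0, 0], [0, 0, 0, 0]]' | python3 nudge.py; python3 chk.py w15
python3 - <<'E'
from h import *
w=load("w15"); 
for z,d in((.092,'top'),(.064,'groove')): print(d,proj(w,[.645,-.171,z]))
u,v=map(int,proj(w,[.645,-.171,.092])); g=w["img"].mean(2).astype(int)
for r in range(v-36,v+44,4): print(r,g[r,u-44:u+46:2])
E
```

```text
time: 15.72
position: [0.6081, 0.1899, 0.2986]
tool_rot: [0.182, 0.983, 0.0, 0.002]
ft_force: [0.0, 0.0, -1.5]
grip_width: 0.034
grip_force: 17.3
time: 17.38
position: [0.6998, -0.1888, 0.2962]
tool_rot: [0.182, 0.983, 0.0, -0.001]
ft_force: [-0.2, 0.9, -1.7]
grip_width: 0.0339
grip_force: 17.3
[ 0.6999 -0.1882  0.2965] [ 0.1818  0.9833  0.0004 -0.0004] [-0.3501  0.2485 -2.0035] 0.03390312965697815
disc 0.9415215849876404 -3 -5.3944626
jaw 0.6357429623603821 12 6.542913
top [249.6197 109.775 ]
groove [249.9048 107.9093]
73 [204 203 204 202 201 201 200 202 202 202 203 194 149 155 154 155 156 155
 155 154 149 125  99  74 107 133 142 151 153 151 151 151 150 151 148 182
 203 203 204 204 204 204 204 203 201]
77 [203 203 202 203 204 205 204 203 204 187 152 156 155 156 155 139  73 111
 141 169 183 191 191 191 190 187 188 163 123  89  83 145 151 151 152 152
 153 181 202 201 201 201 201 200 197]
81 [205 203 202 202 202 204 205 192 149 155 156 157 156  90 126 179 196 196
 153 111  89  86  86  87  88  90 100 122 173 196 196 171 115 100 152 153
 152 151 140 198 197 198 195 196 195]
85 [205 204 2
[... 2478 characters left out ...]
5 204 189 156 153 152 152
 151 149 147 149 133 113 116 127 156 152 153 152 153 154 159 157 200 201
 201 201 200 199 200 200 200 200 202]
141 [199 202 202 202 203 204 205 204 204 203 202 201 201 201 202 202 201 193
 169 150 148 151 149  96  88 130 152 149 163 192 198 202 202 202 203 201
 201 201 200 198 199 201 202 202 203]
145 [201 200 200 201 202 202 202 200 199 199 199 201 202 203 205 206 205 204
 203 203 204 205 203 203 203 204 205 206 204 203 203 204 205 205 203 202
 201 200 199 200 200 202 202 202 201]
149 [199 198 201 202 204 204 204 202 201 200 200 201 203 205 204 205 205 205
 206 206 208 207 206 206 206 205 204 204 203 201 200 199 201 201 202 203
 203 203 202 202 202 203 204 203 203]
```

Run:
```python
from h import *
w=load("w15"); o=robot.get_obs(); p=np.array([.6999,-.1885,.2963]); M=R.from_quat([.182,.983,0,0]).as_matrix()
P=atz(w,250.5,110.3,.092);print(P,(M.T@(P-p))*1000,(M.T@(P-p))*1000-[-33,-3.8,0])
r=np.array([-.033,-.0038,.1225]);print("target TCP",P-M@[-.033,-.0038,0])
g=w["img"].mean(2).astype(int)
for r in range(178,226,3): print(r,g[r,205:225],g[r,268:292])
```

```text
[ 0.6458 -0.1703  0.092 ] [ 56.9948  -2.4043 204.3   ] [ 89.9948   1.3957 204.3   ]
target TCP [ 0.6164 -0.155   0.092 ]
178 [204 204 205 205 204 203 202 203 202 202 201 192 150  97  94  85  87  84
  71  55] [ 34  42  67  86  85  84  82 113 171 203 202 203 203 203 203 202 203 202
 202 202 202 203 203 203]
181 [201 201 200 201 201 201 201 201 200 201 190 158 107  72  81  84  85  87
  87  86] [ 90 102 107  92  89  87  85  88 147 198 202 202 203 203 204 203 203 203
 203 204 202 203 204 204]
184 [200 201 202 201 202 203 203 204 202 202 183 177 166  74  85  87  89  90
  77  48] [ 36  56  81  90  90  87  83  86 140 191 203 203 203 202 202 202 202 202
 203 202 204 204 204 204]
187 [201 201 202 202 203 204 204 204 204 205 185 177 165  75  84  86  90  91
  84  62] [ 37  44  71  92  90  88  83  86 141 192 204 204 202 201 202 201 202 202
 202 202 202 201 199 199]
190 [202 201 201 201 201 201 201 203 203 203 201 197 168  93  81  86  90  92
  78  51] [ 39  45  72  90  90  88  82 103 159 199 204 203 201 201 200 201 201 200
 200 200 199 199 199 199]
193 [200 199 200 200 199 200 200 202 203 204 204 
[... 1296 characters left out ...]
0 200 199 198 199 200 200 201 184
 127  46] [ 54  70  73  69  66  64  59  48 109 172 185 187 201 201 201 201 200 201
 201 201 203 203 204 204]
217 [195 196 197 196 197 200 201 200 200 201 187 179 197 199 200 201 201 185
 128  48] [ 33  35  33  38  51  62  57  49 109 159 153 167 201 201 201 201 164  63
  23  14  12  15  15  17]
220 [196 198 198 199 200 201 200 201 201 200 178 168 200 200 199 200 199 200
 159  48] [ 34  35  34  34  33  34  38  40  31  37 119 184 201 201 201 201 162  46
  13  15  13  14  13  15]
223 [200 199 200 200 200 200 201 200 201 201 186 153 169 200 200 199 199 198
 158  50] [ 34  34  34  35  35  36  35  35  33  59 147 200 201 201 200 183 121  15
  17  15  17  14  18  23]
```

```bash
echo '[[0.004, 0, 0, 0], [0.009, 0, 0, 0], [0.013, 0.0004, 0, 0], [0.013, 0.0005, 0, 0], [0.013, 0.0005, 0, 0], [0.013, 0, 0, 0], [0.011, 0, 0, 0], [0.008, 0, 0, 0], [0.004, 0, 0, 0], [0.002, 0, 0, 0], [0, 0, 0, 0]]' | python3 nudge.py; echo '[[0, 0, 0.005, 0], [0, 0, 0.012, 0], [0, 0, 0.016, 0], [0, 0, 0.016, 0], [0, 0, 0.012, 0], [0, 0, 0.008, 0], [0, 0, 0.003, 0], [0, 0, 0, 0], [0, 0, 0, 0]]' | python3 nudge.py;python3 chk.py w16
python3 - <<'E'
from h import *
s=cam("scene","s16"); g=s["img"].mean(2).astype(int)
c=proj(s,[.6458,-.1703,.102]); print(c, proj(s,[.6458,-.1703,.092])); u,v=map(int,c)
for r in range(v-14,v+18): print(r,g[r,u-22:u+24])
E
```

```text
time: 18.35
position: [0.6165, -0.1555, 0.2969]
tool_rot: [0.182, 0.983, -0.0, 0.0]
ft_force: [-0.1, 0.5, -2.1]
grip_width: 0.0338
grip_force: 17.3
time: 19.1
position: [0.6171, -0.1562, 0.2249]
tool_rot: [0.182, 0.983, -0.0, 0.0]
ft_force: [0.1, 0.0, -2.0]
grip_width: 0.0335
grip_force: 17.3
[ 0.6173 -0.1563  0.2253] [ 0.1824  0.9832 -0.0002  0.0009] [-0.2089 -0.0955 -1.6991] 0.03373918369131623
disc 0.9573571681976318 -3 -5.3309507
jaw 0.6495112180709839 12 6.525351
[313.2155 226.1809] [312.7213 230.0569]
212 [142 142 115  68  42  41  40  47  50  49  48  51 104 139 147 146 144 142
 141 140 141 141 142 142 143 144 142 142 139 139 139 139 140 140 140 140
 140 140 139 138 138 138 138 138 138 138]
213 [142 142 124  76  42  41  43  48  51  48  46  51 102 138 145 144 145 144
 143 142 142 141 140 140 142 143 142 142 140 140 139 138 139 139 140 140
 139 139 138 138 136 138 138 138 138 139]
214 [142 142 119  71  41  41  42  48  51  49  47  49 101 135 143 143 145 145
 143 144 143 140 139 139 140 140 141 141 140 140 138 139 139 139 140 139
 139 138 138 138 137 138 138 137 138 138]
215 [142 14
[... 4856 characters left out ...]
9 103  95
  88  87  83  84  87  94  99 106 110 104  99 100  91  79  83  99 116 137
 145 143 143 141 142 141 141 141 142 142]
241 [141 141 142 143 144 124  83  77 102  84  61  58  58  63  71  84  95 101
 110 110 102  97  94  90  89  90  94  86  74  73  71  69  95 131 143 145
 143 143 141 142 141 142 141 141 142 142]
242 [142 141 141 143 139 103  74 101 146 119  72  61  63  66  67  69  69  84
 100 104 103 106 108 103  96  96 100  90  73  69  68  67  85 119 141 144
 143 142 142 142 142 143 142 141 142 142]
243 [144 142 141 144 123  84  89 112 142 125  80  62  65  68  69  70  69  71
  73  70  71  77  83  83  76  71  74  74  73  72  68  73  82  91 130 144
 143 142 142 142 143 142 141 141 140 142]
```

Run:
```python
from h import *
s=load("s16"); M=R.from_quat([.182,.983,0,0]).as_matrix(); p=np.array([.6171,-.1562,.225])
C=p+M@[-.033,-.0038,.1225]; print("C",C)
th=np.linspace(0,2*np.pi,73)
def cir(C,r,z): return np.array([proj(s,[C[0]+r*np.cos(a),C[1]+r*np.sin(a),z]) for a in th])
for r in(.0325,.0335):
    for dz in(-.002,.002):
        q=cir(C,r,C[2]+dz); print(r,dz,"uR",q[:,0].max().round(1),"vrow",q[q[:,0].argmax(),1].round(1),"vmax",q[:,1].max().round(1),"u",q[q[:,1].argmax(),0].round(1),"vmin",q[:,1].min().round(1))
for r in(.028,.029):
    q=cir(C,r,C[2]+.002); print("inner top",q[:,1].min().round(1),q[q[:,1].argmin(),0].round(1),q[:,0].max().round(1)); q=cir(C,r,C[2]-.002); print("inner bot",q[:,1].min().round(1))
# shaft top rims
for A in([.6458,-.1703],[.6435,-.1738]):
    q=cir(A,.0175,.092); print("flat",q.min(0),q.max(0)); q=cir(A,.022,.085); print("shaft",q.min(0),q.max(0))
```

```text
C [ 0.6466 -0.1716  0.1025]
0.0325 -0.002 uR 331.5 vrow 228.9 vmax 239.5 u 316.4 vmin 215.4
0.0325 0.002 uR 331.7 vrow 227.3 vmax 237.9 u 316.6 vmin 213.8
0.0335 -0.002 uR 332.0 vrow 228.9 vmax 239.9 u 316.5 vmin 215.0
0.0335 0.002 uR 332.3 vrow 227.4 vmax 238.3 u 316.7 vmin 213.5
inner top 215.4 312.0 329.3
inner bot 216.9
inner top 215.0 311.9 329.8
inner bot 216.6
flat [303.3853 223.6681] [322.0969 236.6841]
shaft [300.7133 224.7225] [324.106  241.1183]
flat [303.5257 225.1755] [322.3205 238.3064]
shaft [300.8412 226.2191] [324.3374 242.7588]
```

Run:
```python
from h import *
s=load("s16"); M=R.from_quat([.182,.983,0,0]).as_matrix(); p=np.array([.6171,-.1562,.225])
phi=.13
def outl(r,dz,cx,cy,yaw):
    P=[]
    for a in np.radians(np.r_[np.arange(-155,156,2)]): # angle from back
        x,y=-r*np.cos(a),r*np.sin(a); sg=np.sign(y); rx,ry=x+27.5,abs(y)
        k=phi*min(1,abs(a)/1.0)
        x2=-27.5+rx*np.cos(k)-ry*np.sin(k); y2=(rx*np.sin(k)+ry*np.cos(k))*sg
        X=cx+(x2*np.cos(yaw)-y2*np.sin(yaw)); Y=cy+(x2*np.sin(yaw)+y2*np.cos(yaw))
        P.append(proj(s,p+M@(np.array([X,Y,122.5-dz])/1000)))
    return np.array(P)+[-.4,1.5]
for cx in(-29,-31,-33):
  for yaw in(0,-.05):
    o=outl(30,-2,cx,-3.8,yaw); o2=outl(30,2,cx,-3.8,yaw); i=outl(25.5,2,cx,-3.8,yaw)
    print(cx,yaw,"uR bot/top",o[:,0].max().round(1),o[o[:,0].argmax(),1].round(1),o2[:,0].max().round(1),"vmax",o[:,1].max().round(1),o[o[:,1].argmax(),0].round(1),"inner far",i[:,1].min().round(1),"inner right",i[:,0].max().round(1),i[i[:,0].argmax(),1].round(1))
```

```text
-29 0 uR bot/top 327.9 231.6 328.2 vmax 241.7 314.3 inner far 216.7 inner right 325.7 229.7
-29 -0.05 uR bot/top 328.0 231.8 328.3 vmax 241.7 314.0 inner far 216.8 inner right 325.8 229.9
-31 0 uR bot/top 329.0 231.5 329.2 vmax 241.6 315.3 inner far 216.6 inner right 326.8 229.6
-31 -0.05 uR bot/top 329.0 231.7 329.3 vmax 241.5 315.1 inner far 216.6 inner right 326.8 229.7
-33 0 uR bot/top 330.0 231.3 330.2 vmax 241.4 316.4 inner far 216.5 inner right 327.8 229.4
-33 -0.05 uR bot/top 330.1 231.5 330.3 vmax 241.4 316.2 inner far 216.5 inner right 327.9 229.6
```

```bash
echo '[[0, 0.0008, 0, 0], [0, 0, 0.002, 0], [0, 0, 0.003, 0], [0, 0, 0.003, 0], [0, 0, 0.003, 0], [0, 0, 0.002, 0], [0, 0, 0.001, 0], [0, 0, 0, 0]]' | python3 nudge.py; echo '[[0, 0, 0.001, 0], [0, 0, 0.001, 0], [0, 0, 0.001, 0], [0, 0, 0.001, 0], [0, 0, 0.001, 0], [0, 0, 0.001, 0], [0, 0, 0, 0]]' | python3 nudge.py; python3 chk.py w17
```

```text
time: 19.87
position: [0.6166, -0.1551, 0.21]
tool_rot: [0.182, 0.983, 0.0, -0.0]
ft_force: [-0.8, -0.2, -2.6]
grip_width: 0.0336
grip_force: 17.3
time: 20.45
position: [0.6167, -0.1551, 0.2043]
tool_rot: [0.182, 0.983, 0.0, -0.0]
ft_force: [0.8, -0.3, -2.7]
grip_width: 0.0342
grip_force: 17.3
[ 0.6168 -0.1552  0.2044] [ 0.1824  0.9832  0.     -0.0001] [ 0.031  -1.1269 -3.0414] 0.034277778770776736
disc 0.953701913356781 -3 -5.3684688
jaw 0.6244223713874817 12 6.1250625
```

```bash
echo '[[0, 0, 0.001, 0], [0, 0, 0.001, 0], [0, 0, 0.001, 0], [0, 0, 0.001, 0], [0, 0, 0.001, 0], [0, 0, 0.001, 0], [0, 0, 0, 0]]' | python3 nudge.py; echo '[[0, 0, 0.001, 0], [0, 0, 0.001, 0], [0, 0, 0.001, 0], [0, 0, 0.001, 0], [0, 0, 0, 0], [0, 0, 0, 0]]' | python3 nudge.py;  python3 chk.py w18
```

```text
time: 21.08
position: [0.6167, -0.1551, 0.1983]
tool_rot: [0.182, 0.983, 0.0, -0.0]
ft_force: [-0.1, 0.8, -1.7]
grip_width: 0.0343
grip_force: 17.3
time: 21.58
position: [0.6168, -0.1551, 0.1944]
tool_rot: [0.182, 0.983, 0.0, -0.0]
ft_force: [-0.1, -0.5, -2.0]
grip_width: 0.034
grip_force: 17.3
[ 0.6168 -0.1552  0.1945] [ 0.1824  0.9832  0.     -0.    ] [ 0.3564  0.6353 -2.0271] 0.03425175317473295
disc 0.9555343389511108 -3 -5.334874
jaw 0.6410403251647949 12 6.531493
```

```bash
echo '[[0, 0, 0.001, 0], [0, 0, 0.001, 0], [0, 0, 0.001, 0], [0, 0, 0.001, 0], [0, 0, 0.001, 0], [0, 0, 0.001, 0], [0, 0, 0, 0], [0, 0, 0, 0]]' | python3 nudge.py;  python3 chk.py w19
python3 - <<'E'
from h import *
s=cam("scene","s19"); g=s["img"].mean(2).astype(int); M=R.from_quat([.182,.983,0,0]).as_matrix()
A=np.array([.6458,-.1703])
for z in(.05,.059,.062,.066,.092): print(z,proj(s,[*A,z])+[-.4,1.5])
for nm,r,z in(("collar top",.0245,.059),("ring top if.066",.033,.068),("ring bot",.033,.064),("bearing",.0345,.05)):
    q=np.array([proj(s,[A[0]+r*np.cos(a),A[1]+r*np.sin(a),z]) for a in np.linspace(0,6.28,73)])+[-.4,1.5]; print(nm,q.min(0),q.max(0))
for r in range(226,262): print(r,g[r,286:338])
E
```

```text
time: 22.3
position: [0.6168, -0.1552, 0.1885]
tool_rot: [0.182, 0.983, 0.0, -0.0]
ft_force: [0.5, -0.7, -2.0]
grip_width: 0.0339
grip_force: 17.3
[ 0.6169 -0.1552  0.1885] [ 0.1824  0.9832  0.     -0.    ] [ 0.428   0.0916 -2.255 ] 0.03384050433814173
disc 0.9559450745582581 -3 -5.2933025
jaw 0.6439783573150635 12 6.749579
0.05 [310.3307 247.1682]
0.059 [310.746  243.9106]
0.062 [310.8858 242.8144]
0.066 [311.0733 241.3446]
0.092 [312.3213 231.5569]
collar top [298.0246 234.9563] [323.5335 253.324 ]
ring top if.066 [293.9165 228.6713] [328.5397 253.3785]
ring bot [293.7838 230.1345] [328.295  254.8624]
bearing [292.5544 234.659 ] [328.2331 260.583 ]
226 [141 142 143 144 146 127  77  41  39  42  42  44  44  42  48 100 117 136
 144 139 143 140 139 146 141 138 138 145 142 139 133 136 135 136 140 139
 140 140 139 139 139 139 138 140 141 140 139 138 139 138 139 138]
227 [141 143 143 144 147 140  89  44  40  42  45  47  50  49  56 128 148 146
 141 137 142 140 137 136 137 137 137 138 139 139 139 139 134 134 138 139
 140 138 139 139 140 139 139 139 140 141 141 140 140 139 139 139]
228 [141 
[... 6634 characters left out ...]
 78  84  71  67  66  70 110 140 145 143 144 144 145]
259 [146 144 143 140 138 137 139 126  89  92 139 155 154 153 152 151 150 147
 144 132 126 125 128 122 113 109 107 107 116 120 121 133 137 128 125 109
  85  70  76  93  88  69  79  89  89 112 137 146 145 144 145 145]
260 [146 145 144 141 138 137 138 138 105  79 122 151 155 153 154 152 151 148
 145 125  99 106 115 121 127 129 127 126 126 124 121 115 107  88  75  73
  74  75  88  89  71  61  86 107 110 109 128 141 145 145 144 145]
261 [144 144 145 144 141 138 138 138 121  86  93 142 156 155 153 152 151 150
 147 139  99  72  72  76  85  89  88  90  88  80  74  72  72  70  70  77
  91  91  87  72  61  62  87 108 109 108 118 137 144 145 144 145]
```

```bash
echo '[[0, 0, 0.001, 0], [0, 0, 0.001, 0], [0, 0, 0.001, 0], [0, 0, 0, 0], [0, 0, 0, 0]]' | python3 nudge.py; for i in 1 2; do python3 -c "
from rig import robot
robot.camera('wrist');o=robot.get_obs();print(o['ft_force'],o['moment'],o['position'])"; done; echo '[[0, 0, 0.0005, 0], [0, 0, 0.0005, 0], [0, 0, 0, 0], [0, 0, 0, 0]]' | python3 nudge.py;python3 -c "
from rig import robot
robot.camera('wrist');o=robot.get_obs();print(o['ft_force'],o['moment'],o['position'])"
```

```text
time: 22.82
position: [0.6168, -0.1552, 0.1855]
tool_rot: [0.182, 0.983, -0.0, -0.0]
ft_force: [-0.1, 0.4, -2.0]
grip_width: 0.034
grip_force: 17.3
[-0.64352284  0.1819192  -0.71336354] [ 0.06993203 -0.02394354  0.00197742] [ 0.61684577 -0.15523382  0.18553135]
[ 0.18642025  0.98752731 -1.01867989] [ 0.01578466 -0.02874566  0.04174842] [ 0.61686727 -0.15520326  0.18556421]
time: 23.25
position: [0.6168, -0.1552, 0.1845]
tool_rot: [0.182, 0.983, 0.0, -0.0]
ft_force: [-0.4, -0.1, -1.4]
grip_width: 0.0339
grip_force: 17.3
[-0.27548167 -0.80818117 -1.02876943] [ 0.04168543  0.03772787 -0.01690778] [ 0.61686056 -0.15518771  0.18455771]
```

```bash
cat > f.py <<'E'
from rig import robot
import numpy as np
F=[]
for _ in range(4): robot.camera('wrist');o=robot.get_obs();F.append(np.r_[o['ft_force'],o['position'][2],o['grip_width']])
print("avg",np.mean(F,0).round(4))
E
python3 f.py; for n in 1; do echo '[[0, 0, 0.0005, 0], [0, 0, 0.0005, 0], [0, 0, 0, 0], [0, 0, 0, 0]]' | python3 nudge.py|sed -n 4p; python3 f.py; done;  echo '[[0, 0, 0.0005, 0], [0, 0, 0.0005, 0], [0, 0, 0, 0], [0, 0, 0, 0]]' | python3 nudge.py|sed -n 4p; python3 f.py
```

```text
avg [ 0.0987  0.2065 -1.6964  0.1846  0.034 ]
ft_force: [-0.8, -0.4, 0.3]
avg [-0.2198 -0.0385 -0.9583  0.1836  0.034 ]
ft_force: [-0.5, -0.2, 0.0]
avg [-0.1754  0.1417 -0.8235  0.1826  0.0339]
```

```bash
echo '[[0, 0, -0.001, 0], [0, 0, -0.001, 0], [0, 0, -0.001, 0], [0, 0, -0.001, 0], [0, 0, 0, 0], [0, 0, 0, 0], [0, 0, 0, 0], [0, 0, 0, 0]]' | python3 nudge.py; python3 f.py; python3 chk.py w20
python3 - <<'E'
from h import *
s=cam("scene","s20"); g=s["img"].mean(2).astype(int); a=load("s19")["img"].mean(2).astype(int)
for u in(304,308,312,316,320): print(u,"now",g[246:260,u],"s19",a[246:260,u])
for v in(246,248,250,253): print(v,"now",g[v,316:332],"s19",a[v,316:332])
b=load("s19")["img"]; r=s["img"]
for nm,(x0,x1,y0,y1) in dict(near=(303,324,250,256),left=(297,306,246,254)).items():
    T=cv2.resize(b[y0:y1,x0:x1],None,fx=5,fy=5,interpolation=cv2.INTER_CUBIC);I=cv2.resize(r[y0-4:y1+4,x0-4:x1+4],None,fx=5,fy=5,interpolation=cv2.INTER_CUBIC)
    _,m,_,l=cv2.minMaxLoc(cv2.matchTemplate(I,T,cv2.TM_CCOEFF_NORMED)); print(nm,m,l[0]/5-4,l[1]/5-4)
E
```

```text
time: 25.23
position: [0.6169, -0.1552, 0.1865]
tool_rot: [0.182, 0.983, 0.0, -0.0]
ft_force: [-0.6, -0.6, -1.7]
grip_width: 0.0341
grip_force: 17.3
avg [-0.0454 -0.0269 -1.9462  0.1865  0.0338]
[ 0.6169 -0.1552  0.1865] [ 0.1824  0.9832 -0.     -0.    ] [ 0.6416  0.648  -2.4665] 0.033846766037315554
disc 0.9784101843833923 -3 -5.140841
jaw 0.6359612941741943 12 6.7667823
304 now [ 64  58  74 101 129 143 113  74  98 121 107 112 133 144] s19 [ 62  57  74 109 135 129  94  75 103 121 108 111 133 144]
308 now [ 74  75  64  54 101 146 145 126  83  92 105  80  92 128] s19 [ 74  74  65  79 123 145 135 103  76  96 106  80  93 128]
312 now [ 74  75  76  63  51  83 123 145 123  77  98 105  73 108] s19 [ 73  75  75  63  65 104 134 128  88  78 102 106  73 107]
316 now [ 74  75  66  53  79 114 128 145 124  91 100  81  82 120] s19 [ 73  74  68  53  79 113 126 132  96  92 105  81  82 121]
320 now [ 67  71  99 129 127 124 144 126  83  67  65  98 140 125] s19 [ 66  71 101 123 122 137 138 107  86  89  66  97 140 125]
246 now [ 74  73  72  68  67 105 142 139 120 133 144 149 145 141 142 142] s19 [ 73  73  72  69  66 106 142 140 131 138 143 149 145 142 142 141]
248 now [ 66  63  65  69  99 137 155 130 134 144 138 140 129 135 142 143] s19 [ 68  63  65  68 101 135 148 134 138 142 125 132 129 135 142 143]
250 now [ 79  95 121 116 127 140 144 144 139 117 109 130 126 135 142 142] s19 [ 79  95 114 106 122 139 144 146 135 107 112 133 127 135 142 142]
253 now [145 145 137 133 126 107  96  76  72 116 140 127 116 136 145 143] s19 [132 129 126 123 107  97  79  65  71 116 141 127 116 136 145 143]
near 0.9357011914253235 -0.20000000000000018 0.40000000000000036
left 0.9742905497550964 0.20000000000000018 0.40000000000000036
```

```bash
python3 -c "
from rig import robot
print(robot.hand_in())"
```

```text
the job is handed in; nothing more can be done
None
```

I handed the job in at about 25 s with the ring spread round the shaft, held by the squeezed pliers alone at the groove. By my measurements it is about 40 mm between ends, within about 1 mm of groove height and level to about 2–3°. No result came back, and the tape, spanner, plug and nut were never deliberately touched, though I did not check them at the end.

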